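# Register an embossing block on the paper press

### The job

Set up the small paper press: first throw its feed lever out of neutral into the notch marked by the red tag. Then pick up the pale maple embossing block by its handle, lay it flat on the aluminium registration bed with its long sides along the left stop, and push it into the corner of the two blue stops so that it sits square and flush against both. Finish while still gripping the block and pressing it with a light, steady push against both stops at once, flat on the bed - do not let go at the end - and leave the walnut block and everything else on the table where it is.

Things in the scene. Friction and masses are not known exactly. Their poses are not given: they have to be found in the camera images.
- feed_lever (a joint): Angle (rad) of the upright feed lever: 0 = neutral (upright, middle notch), positive = leaning to the lever unit's +y (left seen from the robot), negative = to its -y. It is stiff (about 2 N at the knob moves it) and stays where it is left. The outer notches are at -0.45 and +0.45, which are also the ends of its travel; it counts as in an outer notch beyond 0.38 that way. It starts near neutral.
- lever_knob (a point): Centre of the black ball knob (diameter 30 mm) on top of the lever, 125 mm above the lever's pivot; the pivot axis runs along the lever unit's x, 45 mm above the table and 15 mm to the robot's side (-x) of the unit's origin. At neutral the knob centre is 170 mm above the table, in an outer notch 158 mm; nothing fixed is higher than 138 mm there.
- lever_unit: Feed-lever unit, fixed: blue foot 90 x 160 x 30 mm, with an upright steel notched plate 8 mm thick just beyond the lever. Origin under the foot's centre, on the table; x points away from the robot, y (the lever swings along it) to its left, z up.
- red_tag: Red plastic tag, 40 x 24 x 12 mm, fixed on the notched plate, marking the outer notch to use. It is on the unit's +y side or on its -y side (36 mm from the middle). Origin under its centre.
- white_tag: White plastic tag of the same size at the other outer notch (not to be used). Origin under its centre.
- bed: Registration bed, fixed: aluminium plate 240 (x) x 200 (y) x 12 mm. Origin under its centre, on the table; x away from the robot, y left, z up.
- corner (a point): The inner corner where the faces of the two stops meet, on the bed's top face (12 mm above the table), axes as the bed's; it lies at x +90, y +70 mm in the bed's frame. A block flush in it has its centre at x -50, y -40 mm from here.
- stop_far: Blue bar 20 x 190 x 28 mm high fixed on the bed along its far (+x) edge; its face towards the robot (-x) is the first stop. Rigid. Origin under its centre.
- stop_left: Blue bar 190 x 20 x 28 mm high fixed on the bed along its left (+y) edge; its face towards -y is the second stop. Rigid. Origin under its centre.
- maple_block: Pale maple embossing block, loose, about 0.4 to 0.65 kg: base 100 (x) x 80 (y) x 30 mm high with a thin brass band around its foot, and a handle on top, 64 (x) x 22 (y) mm, from 30 to 64 mm above the underside, centred. Origin at the centre of its underside; z up. Half a turn makes no difference. Some 5 N on each stop is plenty: pushed by its handle with much over 10 N it tips up off the bed; it drags on the bed and along the stops with a few N.
- walnut_block: Dark walnut block of the same shape, loose; stays where it is.
- pigment_jar: Pink jar with a white cap, 60 mm across, 75 mm high, loose; stays. Origin under its centre.
- size_bottle: Yellow bottle, 60 mm across, 150 mm high, loose; stays. Origin under its centre.
- brush: Flat brush about 0.2 m long lying near the robot, wooden handle, loose; stays.
- brass_weight: Brass cylinder 36 mm across, 35 mm high, loose; stays. Origin under its centre.
- cup: White mug, 76 mm across, 85 mm high, loose; stays. Origin under its centre.
Mind the look-alikes: they are no part of the job. What is shaped like the maple_block but green is not meant. There is more than one size of the lever_unit; the job needs the larger.

How it is judged:
By the outcome, as a careful person would: the job done as asked, in the order asked, and still so for the second after the job is handed in, while the arm keeps its last pose, push and grip.
It also fails if it takes over 70 s, if anything falls off the work surface, if the arm or the gripper's body presses on something with over 40 N, if the wrist force passes 120 N, or if a joint passes its speed limit or range.

### The arm

A 6-joint arm with a two-finger parallel gripper is mounted at the origin on the work surface. World frame = base frame: x ahead of the robot, y to its left, z up, the work surface at z = 0. Lengths are in m, angles in rad, forces in N, time in s.
With the tool pointing down it reaches from about 0.25 to 0.775 m from the base axis. Payload 4 kg.
Tool frame: the origin (TCP) lies at the centre of the arm's flange, where the gripper is bolted on; the fingertips stand 199 mm ahead of it and the grasp point (between the pads) lies 180 mm ahead of it; z points along the fingers, y is the line along which they close (so a half turn about z gives the same grasp; the last joint's range is limited). The gripper opens to 94 mm and grips with 3 to 60 N. Pads are 16 mm wide; open, the fingers measure 119 mm over their backs; the gripper's body (75 mm by 177 mm) begins 78 mm behind the grasp point.
Start: joints at [-1.413, 0.087, 1.371, -0, 1.684, -0.103], TCP at [0.142, -0.531, 0.405] pointing down, gripper open.
Joint ranges: [-3.1, 3.1], [-0.76, 2.03], [0.27, 2.55], [-1.08, 4.22], [0.17, 2.65], [-2.57, 2.57]. Speed limits (rad/s): [2.79, 2.79, 3.14, 3.14, 3.14, 3.14].

### API

Orientations are given as [roll, pitch, yaw] about the fixed x, y, z axes, in that order (R = Rz(yaw) Ry(pitch) Rx(roll)).
In Python, from bench import robot, eyes, models gives the robot as it stands.
- The arm moves only by the tool step_arm, never from a script. Its argument "commands" is a list that holds one entry, the list of rows, each a list of 7 numbers: the shift along the tool's x, y, z in mm, then the turn, a rotation vector about the tool's x, y, z in rad, then the finger opening in mm, from 0 to 94. In form: [[[tx, ty, tz, wx, wy, wz, gripper], ...]]. A call has 1 to 20 rows; each row shifts and turns the commanded pose from where the row before left it, along the tool's axes as they then stand; what a row does not reach is not made up. A row lasts 1/8 s, in which the tool goes at most 62.5 mm and 10.7 degrees, less where a joint would pass 70% of its speed; a pose out of reach is approached as far as the arm can. A call is refused whole if a number of a shift passes 62.5 or a number of a turn 0.188, either way. A call with a gripper value outside its range is refused whole. The fingers move at their own pace and stop on an object; the grip force is fixed at half the most. Time passes only in rows, so rows that do not move let the fingers close. It gives the time, the measured TCP pose, the force, the opening and the grip force at its end, in the units of the state.
- robot.get_obs(): the state, without advancing time (a new reading comes with each control period).
- eyes.snapshot(name): name is "scene" or "top" or "wrist"; returns a dict with "color" (480x640x3 uint8, red, green, blue), "camera_matrix" (3x3 intrinsics, pixels), "eye" and "rotation" of the camera in the world; the wrist camera has in their place "tool_from_camera" (4x4, takes a point from camera to tool coordinates, whose origin is the TCP and whose axes are the flange's). Camera axes: x right, y up, looking along -z (the intrinsics and any distortion apply to the point x, -y, -z); pixel columns grow to the right and rows downward; lengths in m; the calibration is good to about 2 mm. A picture is of the moment at which its call begins: read the wrist's pose just before it. There is no depth.
- robot.close_job(): hands the job in; it is judged then, once.
Trained networks look in a picture, given as the dict that the camera call returned (one of the last four; its "shot" number tells which), for a name from the list of things; names that differ only in an ending like _2 or _b are one class to them, and where a whole thing is asked for, a point or a joint stands for the part that bears it (a point fixed in the world has none). Each returns a list of dicts, best first, with "confidence" (0 to 1); they miss things now and then, are a little off and sometimes report something else, mostly with a low value. They report only what shows in the picture. A call takes as long as a camera call. They do not tell look-alikes from the thing itself.
- models.masks_of(picture, query): "mask" (480x640 bool, what is visible of it) and "xy" ([column, row] in pixels, amid what is visible of it).
- models.tip_of(picture, query): "xy" ([column, row] in pixels: a listed point, or the origin of a listed thing).
The state is a dict: "time": time; "joint_positions": joint angles; "qvel": joint speeds; "joint_torque": joint torques, N m; "tool_pos": TCP position; "ee_rot": TCP orientation; "wrist_force": force on the tool from outside, world axes, zero at the start; "wrist_torque": the same for the moment, N m; "width": finger opening in m; "finger_force": force on a finger pad.
Only numpy, scipy, OpenCV 4.12 (cv2) and the standard library are available. Lean on these libraries where they do the work, as an engineer would, in place of code of your own. Each camera call takes 0.05 s, during which the arm holds its last target. There are 200 camera calls.

## Working session

There is one attempt and no reset: what is moved stays moved. The work goes in short steps, Python scripts to look and compute and a tool call to move; the robot and the scene stay as the last step left them, time stands still between calls to the robot, and variables do not carry over. Pictures are saved under pics/ and viewed, at most 12 in all, crops included, and the job is handed in when it is done.

Besides the shell and the picture viewer there is one more tool, called after "Emit:" by a JSON object that holds its "method" and its "body". step_arm: Moves the arm, as the interface text tells. Its arguments: {"type":"object","properties":{"commands":{"type":"array"}},"required":["commands"]}

```bash
mkdir -p pics
cat > h.py <<'E'
import numpy as np, cv2
from bench import robot, eyes, models
from scipy.spatial.transform import Rotation as R
def cam(p):
    if "eye" in p: return np.array(p["eye"]),np.array(p["rotation"])
    o=robot.get_obs(); T=np.array(p["tool_from_camera"]); Rt=R.from_euler('xyz',o["ee_rot"]).as_matrix()
    return Rt@T[:3,3]+np.array(o["tool_pos"]), Rt@T[:3,:3]
def ray(p,xy,z):
    K=np.array(p["camera_matrix"]); d=np.linalg.inv(K)@[xy[0],xy[1],1]; e,r=cam(p)
    d=r@np.array([d[0],-d[1],-d[2]]); return e+d*(z-e[2])/d[2]
def proj(p,X):
    e,r=cam(p); c=r.T@(np.array(X)-e); q=np.array(p["camera_matrix"])@[c[0],-c[1],-c[2]]; return q[:2]/q[2]
def save(n,im): cv2.imwrite('pics/'+n+'.png',np.ascontiguousarray(im[:,:,::-1]))
E
python3 - <<'E'
from h import *
for n in ("scene","top"):
    p=eyes.snapshot(n); save(n,p["color"]); print(n,[k for k in p if k!="color"],p["eye"])
    for q,z in (("lever_unit",0),("lever_knob",.17),("red_tag",.13),("white_tag",.13),("corner",.012),("bed",0),("maple_block",0),("walnut_block",0)):
        print(q,[(np.round(d["xy"]).astype(int).tolist(),round(d["confidence"],2),ray(p,d["xy"],z).round(3)[:2].tolist()) for d in models.tip_of(p,q)])
print(robot.get_obs())
E
```

```text
scene ['camera_matrix', 'eye', 'rotation', 'shot'] [0.96735444 0.44599565 0.98688031]Traceback (most recent call last):
  File "<stdin>", line 5, in <module>
  File "h.py", line 10, in ray
    d=r@np.array([d[0],-d[1],-d[2]]); return e+d*(z-e[2])/d[2]
                                                          ~^^^
IndexError: invalid index to scalar variable.
```

```bash
sed -i 's/np.array(p\["rotation"\])/R.from_euler("xyz",p["rotation"]).as_matrix()/' h.py
python3 - <<'E'
from h import *
for n in ("scene","top"):
    p=eyes.snapshot(n); save(n,p["color"]); print(n,p["rotation"],p["eye"])
    for q,z in (("lever_unit",0),("lever_knob",.17),("red_tag",.13),("white_tag",.13),("corner",.012),("bed",0),("maple_block",0),("walnut_block",0)):
        print(q,[(np.round(d["xy"]).astype(int).tolist(),round(d["confidence"],2),ray(p,d["xy"],z).round(3)[:2].tolist()) for d in models.tip_of(p,q)])
print(robot.get_obs())
E
```

```text
scene [0.66398102 0.01732505 2.30680221] [0.96735444 0.44599565 0.98688031]
lever_unit [([472, 335], 0.92, [0.38, 0.352]), ([414, 367], 0.58, [0.531, 0.298])]
lever_knob [([427, 324], 0.69, [0.518, 0.291]), ([489, 307], 0.56, [0.407, 0.36]), ([292, 328], 0.33, [0.699, 0.102])]
red_tag [([433, 367], 0.71, [0.566, 0.344])]
white_tag [([414, 370], 0.73, [0.594, 0.321]), ([403, 344], 0.57, [0.565, 0.274]), ([213, 234], 0.39, [0.634, -0.226])]
corner [([318, 340], 0.88, [0.629, 0.101])]
bed [([321, 300], 0.64, [0.542, 0.029]), ([427, 322], 0.4, [0.42, 0.255])]
maple_block [([287, 225], 0.81, [0.426, -0.202]), ([268, 154], 0.74, [0.26, -0.448]), ([257, 195], 0.73, [0.404, -0.348]), ([171, 262], 0.38, [0.715, -0.338])]
walnut_block [([293, 329], 0.71, [0.642, 0.033]), ([210, 233], 0.67, [0.587, -0.337]), ([208, 200], 0.16, [0.51, -0.437])]
top [ 1.58045693e-01 -9.19850330e-04 -1.57910930e+00] [0.29073494 0.00906851 1.35721289]
lever_unit [([207, 232], 0.71, [0.519, 0.302]), ([184, 284], 0.58, [0.38, 0.358])]
lever_knob [([198, 224], 0.77, [0.509, 0.287]), ([175, 286], 0.67, [0.365, 0.336])]
[... 368 characters left out ...]
nt_positions': array([-1.41309526e+00,  8.72040314e-02,  1.37065626e+00,  1.80091470e-05,
        1.68358357e+00, -1.03085857e-01]), 'qvel': array([ 1.25732951e-03, -2.89629054e-04,  3.51305512e-05, -9.42189881e-04,
        1.63872083e-03,  2.77632217e-04]), 'joint_torque': array([ 9.40118189e-04, -3.40050995e+01, -3.02604175e+01,  7.20236124e-02,
        2.35938508e-02,  6.04194966e-06]), 'tool_pos': array([ 0.14182016, -0.5314138 ,  0.40472589]), 'ee_rot': array([ 3.14144281e+00, -2.48811797e-06,  2.60788951e-01]), 'wrist_force': array([-0.13865515, -0.14734403,  0.16027958]), 'wrist_torque': array([-0.03243604,  0.05140821, -0.03815583]), 'finger_force': 0.0, 'width': 0.09368695179453383}
```

View pics/scene.png

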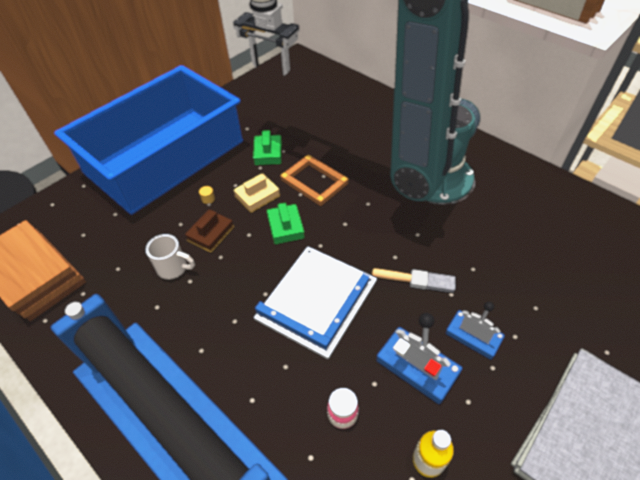

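View pics/top.png

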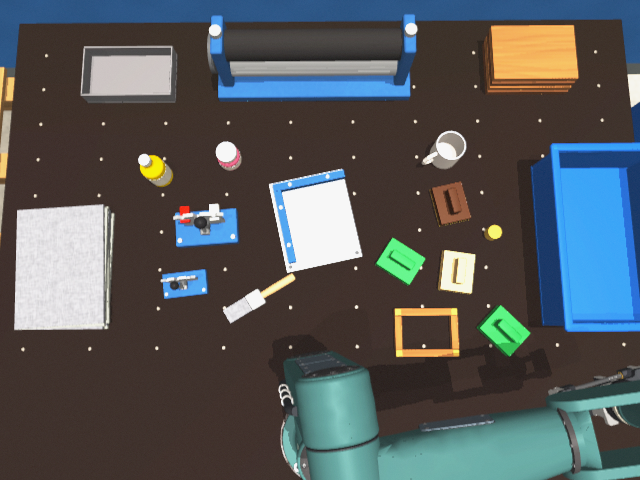

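Lever units: larger at top (207,228), smaller look-alike at (184,284). The red tag is at (185,214), on the left (+y). The maple block is at (457,272); its look-alikes are green (400,261), green (504,330) and walnut (450,203). The bed corner is near (276,185). Next I measure yaws, make a close crop, and work out the route to the knob.

```bash
cat >> h.py <<'E'
def rect(p,mask,z):
    c=max(cv2.findContours(mask.astype(np.uint8),0,1)[0],key=cv2.contourArea)[:,0]
    w=np.array([ray(p,q,z)[:2] for q in c],np.float32); (cx,cy),s,a=cv2.minAreaRect(w*1000); return (round(cx),round(cy)),np.round(s),round(a,1)
def to(target,yaw=None,o=None):
    "shift in tool axes (mm) to bring TCP to world target; turn about tool z to get yaw"
    o=o or robot.get_obs(); Rt=R.from_euler('xyz',o["ee_rot"]); d=Rt.inv().apply(np.array(target)-o["tool_pos"])*1000
    return d.round(1), None if yaw is None else round(-(yaw-o["ee_rot"][2]),3)
E
python3 - <<'E'
from h import *
p=eyes.snapshot("top")
for q,z in (("lever_unit",.03),("bed",.012),("maple_block",.03),("walnut_block",.03)):
    for m in models.masks_of(p,q): print(q,np.round(m["xy"]),round(m["confidence"],2),rect(p,m["mask"],z))
c=p["color"]; a=cv2.resize(c[190:310,150:310],(400,300),interpolation=2); b=cv2.resize(c[190:310,370:530],(400,300),interpolation=2)
save("crop",np.hstack([a,b]))
print(to([.51,.25,.405],.05))
E
```

```text
lever_unit [181. 284.] 0.91 ((378, 350), array([ 66., 117.]), 6.7)
lever_unit [204. 230.] 0.71 ((522, 298), array([ 93., 164.]), 4.4)
bed [314. 222.] 0.97 ((546, 19), array([243., 203.]), 11.4)
bed [208. 230.] 0.22 ((526, 302), array([ 95., 169.]), 3.7)
maple_block [458. 271.] 0.84 ((404, -341), array([ 85., 103.]), 80.9)
maple_block [502. 329.] 0.66 ((256, -451), array([106.,  87.]), 43.6)
maple_block [400. 264.] 0.56 ((432, -198), array([102.,  87.]), 55.5)
walnut_block [445. 205.] 0.77 ((580, -333), array([101.,  87.]), 13.8)
(array([ 5.572e+02, -6.600e+02, -4.000e-01]), np.float64(0.211))
```

View pics/crop.png

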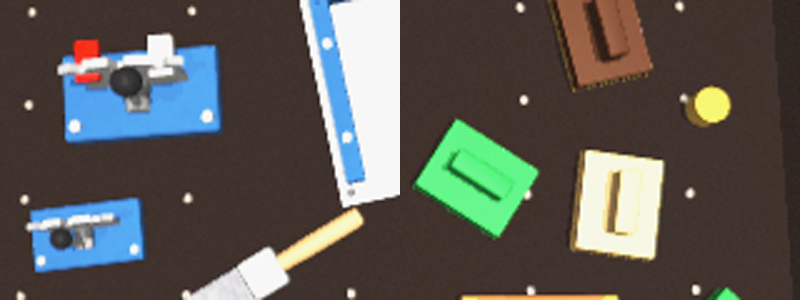

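The crop shows the large lever unit with its red tag on the left, at crop (87,60), and the knob near neutral at (126,80). The pale maple block is at (620,205), with a green one at (478,170) and walnut above. Now to a place right of the knob.

Emit:
{"method": "step_arm", "body": {"commands": [[[31,-36.5,0,0,0,0.012,0],[31,-36.5,0,0,0,0.012,0],[31,-36.5,0,0,0,0.012,0],[31,-36.5,0,0,0,0.012,0],[31,-36.5,0,0,0,0.012,0],[31,-36.5,0,0,0,0.012,0],[31,-36.5,0,0,0,0.012,0],[31,-36.5,0,0,0,0.012,0],[31,-36.5,0,0,0,0.012,0],[31,-36.5,0,0,0,0.012,0],[31,-36.5,0,0,0,0.012,0],[31,-36.5,0,0,0,0.012,0],[31,-36.5,0,0,0,0.012,0],[31,-36.5,0,0,0,0.012,0],[31,-36.5,0,0,0,0.012,0],[31,-36.5,0,0,0,0.012,0],[31,-36.5,0,0,0,0.012,0],[0,0,0,0,0,0,0],[0,0,0,0,0,0,0]]]}}

```text
time: 3.62
tool_pos: [0.559, 0.1657, 0.4044]
ee_rot: [3.141, 0.001, 0.057]
wrist_force: [0.2, 0.6, 0.5]
width: 0.0003
finger_force: 0.0
```

Run:
```python
from h import *
o=robot.get_obs(); print(o["tool_pos"],o["ee_rot"],o["wrist_force"],o["width"])
for n in ("wrist","top","scene"):
    p=eyes.snapshot(n)
    if n=="wrist": save("w1",p["color"])
    for q,z in (("lever_knob",.17),("red_tag",.13),("white_tag",.13),("lever_unit",0)):
        print(n,q,[(np.round(d["xy"]).astype(int).tolist(),round(d["confidence"],2),ray(p,d["xy"],z).round(3)[:2].tolist()) for d in models.tip_of(p,q)])
```

```text
[0.55896551 0.16566574 0.40438588] [3.14080251e+00 9.35726379e-04 5.69494526e-02] [0.18517601 0.57699567 0.50164801] 0.0002893257648865516
wrist lever_knob [([113, 325], 0.9, [0.512, 0.285]), ([76, 444], 0.68, [0.421, 0.318])]
wrist red_tag [([383, 145], 0.73, [0.626, 0.126]), ([90, 230], 0.56, [0.559, 0.316])]
wrist white_tag [([183, 231], 0.87, [0.562, 0.254])]
wrist lever_unit [([139, 356], 0.66, [0.376, 0.352])]
top lever_knob [([175, 286], 0.52, [0.365, 0.336])]
top red_tag [([184, 216], 0.65, [0.535, 0.331])]
top white_tag [([214, 213], 0.53, [0.541, 0.258])]
top lever_unit [([210, 230], 0.97, [0.522, 0.295]), ([183, 281], 0.93, [0.389, 0.362])]
scene lever_knob [([488, 308], 0.66, [0.409, 0.361]), ([428, 322], 0.58, [0.514, 0.29])]
scene red_tag [([176, 266], 0.74, [0.749, -0.217]), ([434, 366], 0.58, [0.562, 0.344])]
scene white_tag [([403, 349], 0.75, [0.573, 0.28]), ([347, 415], 0.23, [0.743, 0.28])]
scene lever_unit [([471, 340], 0.96, [0.394, 0.356]), ([416, 367], 0.57, [0.529, 0.3])]
```

View pics/w1.png

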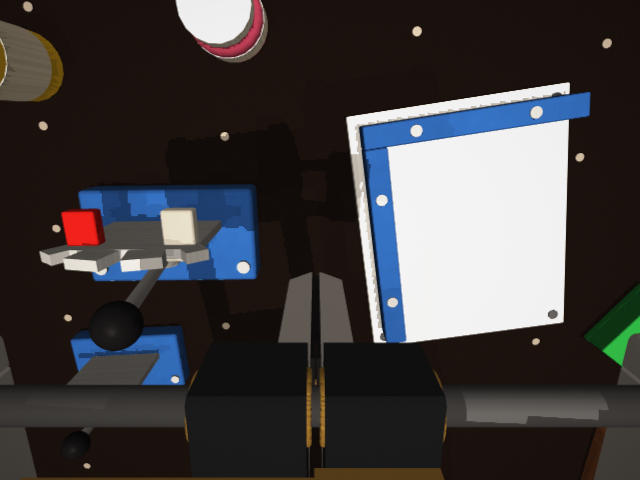

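The wrist view shows the knob at (117,325), red tag at (82,227) and white tag at (178,226), so red is left (+y). Knob ≈ (0.512, 0.287). I descend on its right and push left.

Emit:
{"method": "step_arm", "body": {"commands": [[[-22,-39,0,0,0,0,0],[-21,-39,0,0,0,0,0],[0,0,0,0,0,0,0],[0,0,28,0,0,0,0],[0,0,27,0,0,0,0],[0,0,0,0,0,0,0],[0,-10,0,0,0,0,0],[0,-10,0,0,0,0,0],[0,-10,0,0,0,0,0],[0,-10,0,0,0,0,0],[0,-10,1,0,0,0,0],[0,-10,1,0,0,0,0],[0,-8,1,0,0,0,0],[0,0,0,0,0,0,0]]]}}

```text
time: 6.12
tool_pos: [0.5077, 0.3102, 0.346]
ee_rot: [-3.141, 0.001, 0.058]
wrist_force: [0.3, -0.5, 0.3]
width: 0.0006
finger_force: 0.0
```

Run:
```python
from h import *
o=robot.get_obs(); print(o["tool_pos"],o["ee_rot"],o["wrist_force"])
for n in ("wrist","scene"):
    p=eyes.snapshot(n)
    if n=="wrist": save("w2",p["color"])
    for q,z in (("lever_knob",.16),):
        print(n,q,[(np.round(d["xy"]).astype(int).tolist(),round(d["confidence"],2),ray(p,d["xy"],z).round(3)[:2].tolist()) for d in models.tip_of(p,q)])
```

```text
[0.50767919 0.3101514  0.34598819] [-3.14094452e+00  1.09586060e-03  5.79422080e-02] [ 0.34894221 -0.4811043   0.28887601]
wrist lever_knob [([251, 302], 0.57, [0.505, 0.339])]
scene lever_knob [([317, 300], 0.32, [0.616, 0.092])]
```

Emit:
{"method": "step_arm", "body": {"commands": [[[0,-4,0,0,0,0,0],[0,-4,0,0,0,0,0],[0,-2,0,0,0,0,0]]]}}

```text
time: 6.7
tool_pos: [0.5074, 0.3192, 0.3461]
ee_rot: [3.141, 0.001, 0.057]
wrist_force: [-0.1, -2.3, -1.4]
width: 0.0005
finger_force: 1.0
```

Emit:
{"method": "step_arm", "body": {"commands": [[[0,-2,0,0,0,0,0],[0,0,0,0,0,0,0]]]}}

```text
time: 6.95
tool_pos: [0.5072, 0.3214, 0.3465]
ee_rot: [3.142, 0.0, 0.057]
wrist_force: [0.4, -1.6, -0.9]
width: 0.0004
finger_force: 0.8
```

Emit:
{"method": "step_arm", "body": {"commands": [[[0,-3,0,0,0,0,0],[0,0,0,0,0,0,0]]]}}

```text
time: 7.2
tool_pos: [0.5071, 0.3244, 0.3467]
ee_rot: [-3.141, -0.0, 0.057]
wrist_force: [0.7, -2.0, -1.2]
width: 0.0007
finger_force: 0.7
```

Run:
```python
from h import *
p=eyes.snapshot("wrist"); save("w2",p["color"])
print([(d["xy"],d["confidence"],ray(p,d["xy"],.158)) for d in models.tip_of(p,"lever_knob")])
```

```text
[([256.6, 294.7], 0.7, array([0.50694243, 0.35188396, 0.158     ]))]
```

View pics/w2.png

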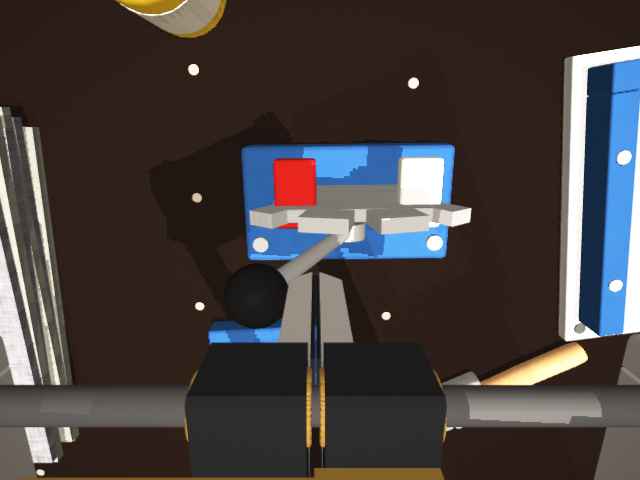

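Lever leans well left toward the red notch (knob at (257,295)). I creep on until the end of travel is felt.

Emit:
{"method": "step_arm", "body": {"commands": [[[0,-2,0,0,0,0,0],[0,0,0,0,0,0,0]]]}}

```text
time: 7.55
tool_pos: [0.507, 0.3263, 0.3466]
ee_rot: [3.141, 0.0, 0.057]
wrist_force: [0.8, -1.6, -2.3]
width: 0.0006
finger_force: 0.9
```

Emit:
{"method": "step_arm", "body": {"commands": [[[0,-2,0,0,0,0,0],[0,0,0,0,0,0,0]]]}}

```text
time: 7.8
tool_pos: [0.507, 0.3277, 0.3466]
ee_rot: [3.139, 0.0, 0.056]
wrist_force: [-0.9, -5.2, -0.7]
width: 0.0006
finger_force: 2.6
```

End of travel reached (force rises to 5 N). Back off, rise, and go over the maple block.

Emit:
{"method": "step_arm", "body": {"commands": [[[0,15,0,0,0,0,0],[0,5,-40,0,0,0,0],[0,0,-50,0,0,0,94],[-8.3,43.5,0,0,0,0.0125,94],[-8.3,43.5,0,0,0,0.0125,94],[-8.3,43.5,0,0,0,0.0125,94],[-8.3,43.5,0,0,0,0.0125,94],[-8.3,43.5,0,0,0,0.0125,94],[-8.3,43.5,0,0,0,0.0125,94],[-8.3,43.5,0,0,0,0.0125,94],[-8.3,43.5,0,0,0,0.0125,94],[-8.3,43.5,0,0,0,0.0125,94],[-8.3,43.5,0,0,0,0.0125,94],[-8.3,43.5,0,0,0,0.0125,94],[-8.3,43.5,0,0,0,0.0125,94],[-8.3,43.5,0,0,0,0.0125,94],[-8.3,43.5,0,0,0,0.0125,94],[-8.3,43.5,0,0,0,0.0125,94],[0,0,0,0,0,0,94],[0,0,0,0,0,0,94]]]}}

```text
time: 10.3
tool_pos: [0.3637, -0.3388, 0.4371]
ee_rot: [-3.141, -0.002, -0.131]
wrist_force: [-0.1, -0.4, -0.7]
width: 0.0942
finger_force: 0.0
```

```bash
cat > meas.py <<'E'
from h import *
o=robot.get_obs(); print(o["tool_pos"],o["ee_rot"])
p=eyes.snapshot("wrist"); save("w3",p["color"])
for m in models.masks_of(p,"maple_block"): print(np.round(m["xy"]),round(m["confidence"],2),rect(p,m["mask"],.03))
for m in models.tip_of(p,"maple_block"): print(m["xy"],m["confidence"],ray(p,m["xy"],0))
E
python3 meas.py
```

```text
[ 0.36367955 -0.33880299  0.43706668] [-3.14113155e+00 -1.63443590e-03 -1.30590118e-01]
[426. 272.] 0.94 ((261, -452), array([114.,  82.]), 46.0)
[313. 156.] 0.82 ((406, -344), array([ 80., 100.]), 81.0)
[167. 147.] 0.75 ((435, -202), array([105.,  84.]), 56.7)
[312.7, 155.6] 0.89 [ 0.40922316 -0.34143756  0.        ]
[172.7, 146.9] 0.88 [ 0.43663933 -0.19862664  0.        ]
[427.0, 276.5] 0.65 [ 0.25840354 -0.4527356   0.        ]
```

View pics/w3.png

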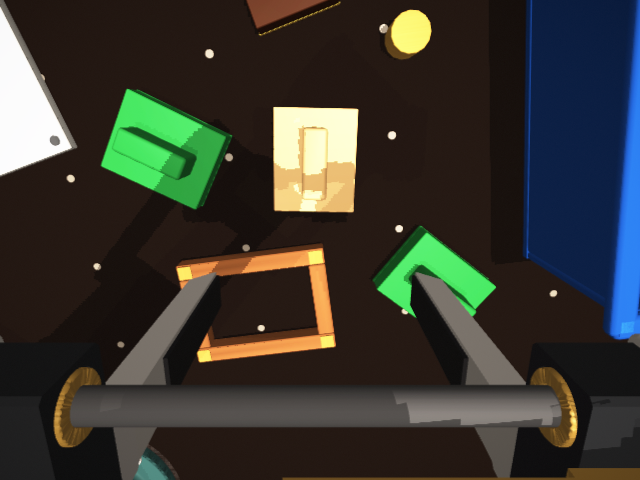

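The maple block is at (314,158), between green at (167,147), green at (435,275) and the brass weight at (410,33). Its handle is near-aligned with the tool. Position (0.407,−0.343), yaw −0.155. I descend and grip.

Emit:
{"method": "step_arm", "body": {"commands": [[[22,-1,20,0,0,0.024,64],[21.5,-0.5,20,0,0,0,64],[0,0,40,0,0,0,64],[0,0,40,0,0,0,64],[0,0,40,0,0,0,64],[0,0,24,0,0,0,64],[0,0,14,0,0,0,64],[0,0,5,0,0,0,64],[0,0,0,0,0,0,64],[0,0,0,0,0,0,64]]]}}

```text
time: 11.7
tool_pos: [0.4074, -0.3442, 0.2351]
ee_rot: [3.14, -0.002, -0.155]
wrist_force: [1.5, 0.1, 0.9]
width: 0.0636
finger_force: 0.0
```

Run:
```python
from h import *
o=robot.get_obs(); print(o["tool_pos"],o["ee_rot"],o["wrist_force"])
p=eyes.snapshot("wrist"); save("w4",p["color"])
```

```text
[ 0.40737384 -0.34419685  0.23506044] [ 3.13994807e+00 -2.11487786e-03 -1.54679566e-01] [1.47294883 0.12359006 0.88886757]
```

View pics/w4.png

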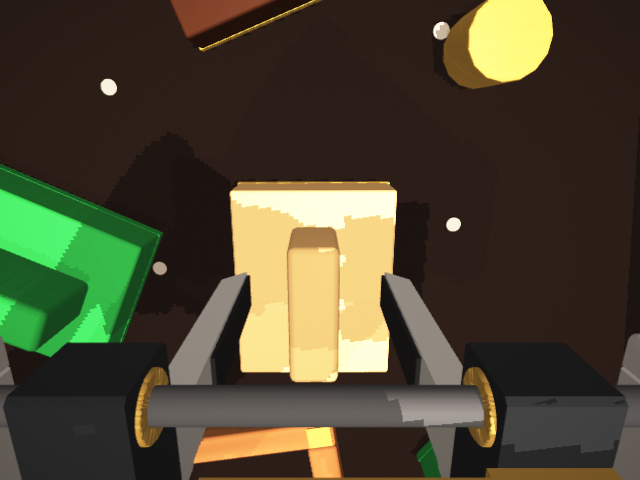

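Aligned over the maple handle (314,310), pads either side. Close and lift.

Emit:
{"method": "step_arm", "body": {"commands": [[[0,0,2,0,0,0,10],[0,0,0,0,0,0,10],[0,0,0,0,0,0,10],[0,0,0,0,0,0,10],[0,0,0,0,0,0,10],[0,0,0,0,0,0,10],[0,0,-10,0,0,0,10],[0,0,-30,0,0,0,10],[0,0,-40,0,0,0,10],[0,0,-40,0,0,0,10],[0,0,0,0,0,0,10]]]}}

```text
time: 13.12
tool_pos: [0.4075, -0.3444, 0.3554]
ee_rot: [3.136, -0.006, -0.155]
wrist_force: [0.3, -0.3, -5.6]
width: 0.0215
finger_force: 30.0
```

Run:
```python
from h import *
o=robot.get_obs(); print(o["tool_pos"],o["ee_rot"],o["wrist_force"],o["wrist_torque"],o["width"],o["finger_force"])
p=eyes.snapshot("wrist"); save("w5",p["color"])
for m in models.masks_of(p,"maple_block")[:2]: print(m["xy"],m["confidence"])
p=eyes.snapshot("top")
print([(d["xy"],ray(p,d["xy"],.012)) for d in models.tip_of(p,"corner")])
g=cv2.cvtColor(p["color"],cv2.COLOR_RGB2HSV)
b=(cv2.inRange(g,(95,120,80),(125,255,255))>0); b[:, :250]=0; b[:,365:]=0; b[:160]=0; b[280:]=0
print("stops",rect(p,b,.04)); print("bed",[rect(p,m["mask"],.012) for m in models.masks_of(p,"bed")[:1]])
# inner corner from edges of blue bars: left bar inner edge & far bar inner edge
left=[];far=[]
for r in range(205,258):
    c=np.where(b[r,:310])[0]
    if len(c): left.append(ray(p,(c.max()+.5,r),.04)[:2])
for c in range(293,340):
    r=np.where(b[:200,c])[0]
    if len(r): far.append(ray(p,(c,r.max()+.5),.04)[:2])
def fl(a):
    v=cv2.fitLine(np.float32(a),cv2.DIST_HUBER,0,.001,.001).ravel(); return v
L,F=fl(left),fl(far); print("yawL",np.degrees(np.arctan(L[1]/L[0])),"yawF",np.degrees(np.arctan(-F[0]/F[1])))
t=np.linalg.solve(np.array([L[:2],-F[:2]]).T,F[2:]-L[2:]); print("corner",L[2:]+t[0]*L[:2])
```

```text
[ 0.40746623 -0.34441097  0.35542789] [ 3.13647928 -0.00649474 -0.15476546] [ 0.28506914 -0.31515229 -5.64323096] [ 0.0290957  -0.01459222 -0.01190284] 0.02147547195980446 29.997886419296265
[133.9, 216.0] 0.68
[314.9, 250.7] 0.65
[([280.7, 192.9], array([0.61882505, 0.10797546, 0.012     ])), ([443.1, 157.3], array([ 0.71301183, -0.3260894 ,  0.012     ]))]
stops ((551, 14), array([209., 189.]), 11.6)
bed [((546, 18), array([242., 202.]), 11.1)]
yawL 11.803986 yawF 11.780509
corner [0.6164153 0.1055969]
```

Grip holds (21.5 mm, 30 N, ~5.5 N weight). Carry to the bed, 25 mm short of both stops.

Emit:
{"method": "step_arm", "body": {"commands": [[[15.8,-37,0,0,0,-0.0357,10],[15.8,-37,0,0,0,-0.0357,10],[15.8,-37,0,0,0,-0.0357,10],[15.8,-37,0,0,0,-0.0357,10],[15.8,-37,0,0,0,-0.0357,10],[15.8,-37,0,0,0,-0.0357,10],[15.8,-37,0,0,0,-0.0357,10],[15.8,-37,0,0,0,-0.0357,10],[15.8,-37,0,0,0,-0.0357,10],[15.8,-37,0,0,0,-0.0357,10],[0,0,0,0,0,0,10],[0,0,0,0,0,0,10]]]}}

```text
time: 14.88
tool_pos: [0.5618, 0.025, 0.35]
ee_rot: [3.142, 0.003, 0.202]
wrist_force: [1.3, -0.8, -4.8]
width: 0.0217
finger_force: 30.0
```

Run:
```python
from h import *
o=robot.get_obs(); print(o["tool_pos"],o["ee_rot"],o["wrist_force"],o["wrist_torque"],o["width"]); print(to([.5566,.0273,.260],.202,o))
p=eyes.snapshot("wrist"); save("w5",p["color"])
print([(d["xy"],ray(p,d["xy"],.012)) for d in models.tip_of(p,"corner")])
```

```text
[0.56176844 0.02501652 0.349957  ] [3.14150292 0.00317623 0.20247192] [ 1.26398122 -0.76485418 -4.80437878] [-0.04149463  0.03053377  0.00742613] 0.02167451155644581
(array([-4.3, -3.3, 90. ]), np.float64(0.0))
[([227.6, 126.2], array([0.62146199, 0.10634304, 0.012     ])), ([137.4, 395.9], array([0.35745805, 0.15610983, 0.012     ]))]
```

View pics/w5.png

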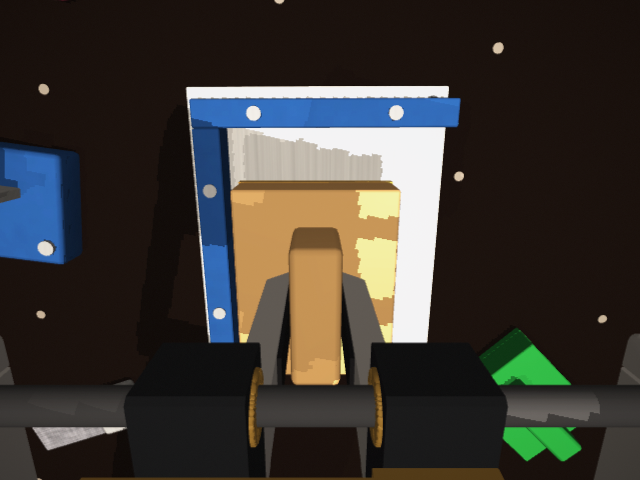

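The view shows the block over the bed, square with the stops: far stop edge at row 127, left stop edge at column ~228. Corner confirmed. I lower it.

Emit:
{"method": "step_arm", "body": {"commands": [[[-2,-1,30,0,0,0,10],[-2,-1,30,0,0,0,10],[0,0,25,0,0,0,10],[0,0,10,0,0,0,10],[0,0,4,0,0,0,10],[0,0,2,0,0,0,10],[0,0,1,0,0,0,10],[0,0,0,0,0,0,10]]]}}

```text
time: 15.98
tool_pos: [0.5579, 0.0263, 0.2504]
ee_rot: [3.141, -0.001, 0.202]
wrist_force: [-0.2, 1.5, -4.0]
width: 0.0219
finger_force: 30.0
```

Emit:
{"method": "step_arm", "body": {"commands": [[[0,0,1,0,0,0,10],[0,0,1,0,0,0,10],[0,0,0,0,0,0,10]]]}}

```text
time: 16.35
tool_pos: [0.5576, 0.0263, 0.2475]
ee_rot: [3.142, 0.0, 0.202]
wrist_force: [-0.5, -0.3, -4.8]
width: 0.0218
finger_force: 30.0
```

Emit:
{"method": "step_arm", "body": {"commands": [[[0,0,1,0,0,0,10],[0,0,1,0,0,0,10],[0,0,0,0,0,0,10]]]}}

```text
time: 16.73
tool_pos: [0.5576, 0.0263, 0.2455]
ee_rot: [3.142, 0.0, 0.202]
wrist_force: [0.4, 0.3, -5.0]
width: 0.0218
finger_force: 30.0
```

Emit:
{"method": "step_arm", "body": {"commands": [[[0,0,1,0,0,0,10],[0,0,0,0,0,0,10]]]}}

```text
time: 16.98
tool_pos: [0.5576, 0.0263, 0.2446]
ee_rot: [3.142, 0.0, 0.202]
wrist_force: [0.5, -0.2, -5.8]
width: 0.0216
finger_force: 30.0
```

Emit:
{"method": "step_arm", "body": {"commands": [[[0,0,1,0,0,0,10],[0,0,0,0,0,0,10]]]}}

```text
time: 17.23
tool_pos: [0.5577, 0.0263, 0.2437]
ee_rot: [3.141, -0.0, 0.202]
wrist_force: [0.0, 0.0, -4.6]
width: 0.0218
finger_force: 30.0
```

Emit:
{"method": "step_arm", "body": {"commands": [[[0,0,1,0,0,0,10],[0,0,0,0,0,0,10]]]}}

```text
time: 17.48
tool_pos: [0.5577, 0.0263, 0.2437]
ee_rot: [3.141, -0.0, 0.202]
wrist_force: [-2.5, -0.3, 2.4]
width: 0.0216
finger_force: 30.0
```

On the bed. Slide toward the corner, then creep.

Emit:
{"method": "step_arm", "body": {"commands": [[[4,-4,0,0,0,0,10],[4,-4,0,0,0,0,10],[4,-4,0,0,0,0,10],[4,-4,0,0,0,0,10],[2,-2,0,0,0,0,10],[0,0,0,0,0,0,10]]]}}

```text
time: 18.23
tool_pos: [0.5724, 0.0475, 0.2437]
ee_rot: [3.14, -0.002, 0.203]
wrist_force: [-1.0, -4.8, 4.9]
width: 0.0221
finger_force: 30.0
```

Emit:
{"method": "step_arm", "body": {"commands": [[[0,-2,0,0,0,0,10],[0,0,0,0,0,0,10]]]}}

```text
time: 18.48
tool_pos: [0.5721, 0.0495, 0.2437]
ee_rot: [3.14, -0.003, 0.203]
wrist_force: [1.2, -3.1, 5.6]
width: 0.0219
finger_force: 30.0
```

Emit:
{"method": "step_arm", "body": {"commands": [[[0,-2,0,0,0,0,10],[0,0,0,0,0,0,10]]]}}

```text
time: 18.73
tool_pos: [0.5717, 0.0514, 0.2437]
ee_rot: [3.14, -0.004, 0.202]
wrist_force: [0.9, -4.3, 5.4]
width: 0.0214
finger_force: 30.0
```

Emit:
{"method": "step_arm", "body": {"commands": [[[0,-2,0,0,0,0,10],[0,0,0,0,0,0,10]]]}}

```text
time: 18.98
tool_pos: [0.5713, 0.0533, 0.2437]
ee_rot: [3.14, -0.004, 0.202]
wrist_force: [2.2, -4.1, 5.8]
width: 0.0217
finger_force: 30.0
```

Emit:
{"method": "step_arm", "body": {"commands": [[[0,-1,0,0,0,0,10],[0,0,0,0,0,0,10]]]}}

```text
time: 19.23
tool_pos: [0.5712, 0.0542, 0.2438]
ee_rot: [3.14, -0.004, 0.202]
wrist_force: [1.4, -4.3, 4.6]
width: 0.0217
finger_force: 30.0
```

Emit:
{"method": "step_arm", "body": {"commands": [[[0,-1,0,0,0,0,10],[0,0,0,0,0,0,10]]]}}

```text
time: 19.48
tool_pos: [0.571, 0.0552, 0.2437]
ee_rot: [3.14, -0.004, 0.202]
wrist_force: [0.3, -4.1, 4.9]
width: 0.0217
finger_force: 30.0
```

Emit:
{"method": "step_arm", "body": {"commands": [[[0,-1,-0.3,0,0,0,10],[0,0,0,0,0,0,10]]]}}

```text
time: 19.73
tool_pos: [0.5707, 0.0561, 0.2437]
ee_rot: [3.14, -0.003, 0.202]
wrist_force: [2.4, -5.0, 5.5]
width: 0.0215
finger_force: 30.0
```

Emit:
{"method": "step_arm", "body": {"commands": [[[0,-1,0,0,0,0,10],[0,0,0,0,0,0,10]]]}}

```text
time: 19.98
tool_pos: [0.5706, 0.0565, 0.2438]
ee_rot: [3.138, -0.003, 0.202]
wrist_force: [2.8, -7.6, 4.2]
width: 0.0216
finger_force: 30.0
```

Emit:
{"method": "step_arm", "body": {"commands": [[[0,-1,0,0,0,0,10],[0,0,0,0,0,0,10]]]}}

```text
time: 20.23
tool_pos: [0.5705, 0.0569, 0.2439]
ee_rot: [3.136, -0.003, 0.202]
wrist_force: [2.5, -9.4, 4.8]
width: 0.0219
finger_force: 30.0
```

Left stop reached. Now the far stop.

Emit:
{"method": "step_arm", "body": {"commands": [[[2,0.5,0,0,0,0,10],[0,0,0,0,0,0,10]]]}}

```text
time: 20.48
tool_pos: [0.5715, 0.0568, 0.2438]
ee_rot: [3.137, 0.001, 0.202]
wrist_force: [-4.0, -9.8, 8.0]
width: 0.0219
finger_force: 30.0
```

Emit:
{"method": "step_arm", "body": {"commands": [[[1.5,0,0,0,0,0,10],[0,0,0,0,0,0,10]]]}}

```text
time: 20.72
tool_pos: [0.5722, 0.057, 0.2438]
ee_rot: [3.138, 0.004, 0.202]
wrist_force: [-6.8, -9.5, 9.1]
width: 0.0221
finger_force: 30.0
```

Emit:
{"method": "step_arm", "body": {"commands": [[[1,0,0,0,0,0,10],[0,0,0,0,0,0,10]]]}}

```text
time: 20.98
tool_pos: [0.5727, 0.0571, 0.2439]
ee_rot: [3.138, 0.006, 0.202]
wrist_force: [-8.2, -10.2, 11.8]
width: 0.022
finger_force: 30.0
```

Emit:
{"method": "step_arm", "body": {"commands": [[[0,0.5,-1,0,0,0,10],[0,0,0,0,0,0,10]]]}}

```text
time: 21.22
tool_pos: [0.5728, 0.0569, 0.2439]
ee_rot: [3.139, 0.006, 0.202]
wrist_force: [-6.6, -9.6, 8.2]
width: 0.0215
finger_force: 30.0
```

Run:
```python
from h import *
o=robot.get_obs(); print(o["tool_pos"],o["ee_rot"],o["wrist_force"],o["wrist_torque"])
print("bed-frame force",R.from_euler('z',-.203).apply(o["wrist_force"]))
p=eyes.snapshot("wrist"); save("w6",cv2.resize(p["color"][60:300,180:500],(800,600),interpolation=2))
```

```text
[0.57279445 0.05688303 0.24387787] [3.13857167 0.00615379 0.20184913] [-6.58751071 -9.62114872  8.22455978] [-1.43918831  1.07472942  0.20265517]
bed-frame force [-8.39195046 -8.09549057  8.22455978]
```

View pics/w6.png

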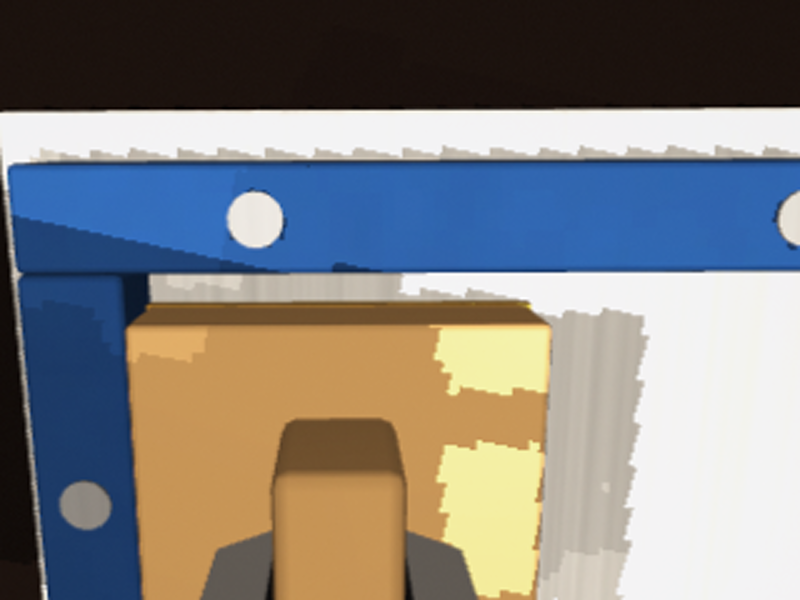

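The view shows the block against the left stop (crop col ~128), with a gap to the far stop (rows 271–303, about 5 mm). So the x resistance is drag. I ease the side and down push, then go on forward.

Emit:
{"method": "step_arm", "body": {"commands": [[[0,0.7,-1,0,0,0,10],[1,0,0,0,0,0,10],[1,0,0,0,0,0,10],[0,0,0,0,0,0,10]]]}}

```text
time: 21.78
tool_pos: [0.5747, 0.057, 0.244]
ee_rot: [3.14, 0.007, 0.202]
wrist_force: [-7.1, -8.4, 5.6]
width: 0.022
finger_force: 30.0
```

Emit:
{"method": "step_arm", "body": {"commands": [[[1,0,0,0,0,0,10],[0,0,0,0,0,0,10]]]}}

```text
time: 22.02
tool_pos: [0.5757, 0.0572, 0.244]
ee_rot: [3.14, 0.007, 0.202]
wrist_force: [-5.4, -8.1, 4.6]
width: 0.0218
finger_force: 30.0
```

Emit:
{"method": "step_arm", "body": {"commands": [[[1,0.3,-0.7,0,0,0,10],[0,0,0,0,0,0,10]]]}}

```text
time: 22.28
tool_pos: [0.5768, 0.0573, 0.244]
ee_rot: [3.14, 0.007, 0.202]
wrist_force: [-4.2, -6.6, 3.1]
width: 0.0221
finger_force: 30.0
```

Emit:
{"method": "step_arm", "body": {"commands": [[[1,0,0,0,0,0,10],[0,0,0,0,0,0,10]]]}}

```text
time: 22.52
tool_pos: [0.5777, 0.0575, 0.244]
ee_rot: [3.14, 0.007, 0.202]
wrist_force: [-5.3, -6.6, 2.7]
width: 0.0219
finger_force: 30.0
```

Emit:
{"method": "step_arm", "body": {"commands": [[[1,0,0,0,0,0,10],[0,0,0,0,0,0,10]]]}}

```text
time: 22.78
tool_pos: [0.5787, 0.0577, 0.244]
ee_rot: [3.14, 0.007, 0.202]
wrist_force: [-5.5, -6.6, 3.0]
width: 0.0219
finger_force: 30.0
```

Emit:
{"method": "step_arm", "body": {"commands": [[[1,0,0,0,0,0,10],[0,0,0,0,0,0,10]]]}}

```text
time: 23.02
tool_pos: [0.5797, 0.0579, 0.244]
ee_rot: [3.14, 0.007, 0.202]
wrist_force: [-4.5, -7.2, 2.4]
width: 0.0218
finger_force: 30.0
```

Emit:
{"method": "step_arm", "body": {"commands": [[[1,0,0,0,0,0,10],[0,0,0,0,0,0,10]]]}}

```text
time: 23.28
tool_pos: [0.5807, 0.0581, 0.244]
ee_rot: [3.14, 0.007, 0.202]
wrist_force: [-5.3, -7.0, 2.8]
width: 0.0222
finger_force: 30.0
```

Run:
```python
from h import *
o=robot.get_obs(); print(o["tool_pos"],o["ee_rot"],o["wrist_force"],o["wrist_torque"])
print("bed-frame force",R.from_euler('z',-.203).apply(o["wrist_force"]))
p=eyes.snapshot("wrist"); save("w7",cv2.resize(p["color"][60:300,180:500],(800,600),interpolation=2))
```

```text
[0.58067316 0.05810799 0.24399882] [3.1404144  0.00739698 0.20214001] [-5.28314343 -7.04644341  2.84887173] [-1.19022171  0.8300745   0.10234887]
bed-frame force [-6.59528403 -5.83662555  2.84887173]
```

View pics/w7.png

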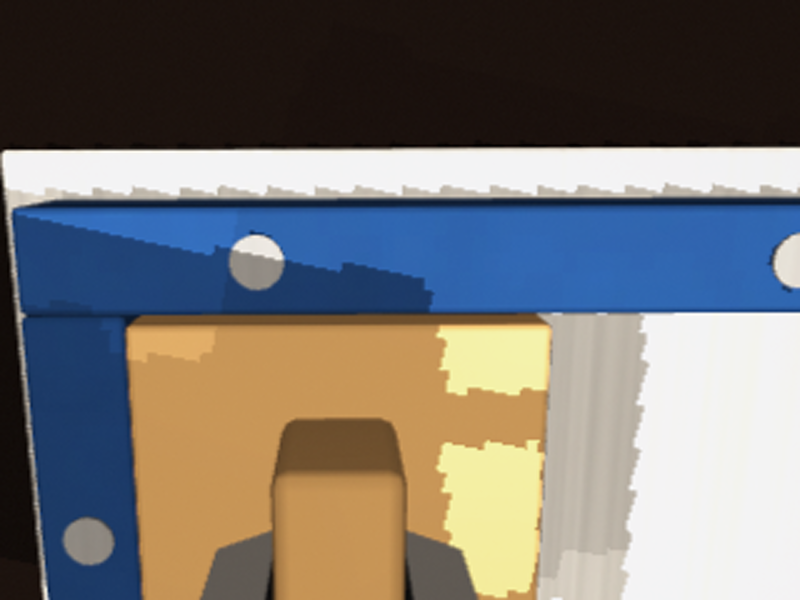

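Now about 2 mm from the far stop (rows 313–323). Two more mm, watching for a force rise.

Emit:
{"method": "step_arm", "body": {"commands": [[[1,0.2,0,0,0,0,10],[0,0,0,0,0,0,10]]]}}

```text
time: 23.58
tool_pos: [0.5817, 0.0583, 0.244]
ee_rot: [3.141, 0.007, 0.202]
wrist_force: [-5.0, -6.1, 2.4]
width: 0.0218
finger_force: 30.0
```

Emit:
{"method": "step_arm", "body": {"commands": [[[1,0,0,0,0,0,10],[0,0,0,0,0,0,10]]]}}

```text
time: 23.82
tool_pos: [0.5823, 0.0584, 0.244]
ee_rot: [3.141, 0.009, 0.202]
wrist_force: [-6.3, -7.1, 4.2]
width: 0.0219
finger_force: 30.0
```

Emit:
{"method": "step_arm", "body": {"commands": [[[0.7,0,0,0,0,0,10],[0,0,0,0,0,0,10]]]}}

```text
time: 24.08
tool_pos: [0.5826, 0.0585, 0.244]
ee_rot: [3.141, 0.01, 0.202]
wrist_force: [-8.8, -6.6, 5.0]
width: 0.0218
finger_force: 30.0
```

Both stops in contact. The tool leans 0.01 rad under the push, so I level it and trim the push.

Emit:
{"method": "step_arm", "body": {"commands": [[[-0.8,0,0,0,0.005,0,10],[-0.7,0,0,0,0.005,0,10],[0,0,0,0,0,0,10]]]}}

```text
time: 24.45
tool_pos: [0.5809, 0.0581, 0.2438]
ee_rot: [3.141, 0.001, 0.202]
wrist_force: [-8.7, -6.7, 5.1]
width: 0.0216
finger_force: 30.0
```

```bash
cat > st.py <<'E'
from h import *
o=robot.get_obs(); print(o["tool_pos"],o["ee_rot"])
p=eyes.snapshot("wrist"); f=[];q=[]
for i in range(6):
    eyes.snapshot("top"); o=robot.get_obs(); f.append(R.from_euler('z',-.203).apply(o["wrist_force"])); q.append(R.from_euler('z',-.203).apply(o["wrist_torque"]))
print("bed force",np.mean(f,0).round(2),"torque",np.mean(q,0).round(3),o["time"])
E
python3 st.py
```

```text
[0.58092474 0.05807436 0.24375846] [3.14085926e+00 1.28351822e-03 2.02155663e-01]
bed force [-9.78 -5.28  5.19] torque [-0.904  1.822  0.123] 24.8
```

Emit:
{"method": "step_arm", "body": {"commands": [[[-0.5,-0.4,0,0,0,0,10],[0,0,0,0,0,0,10],[0,0,0,0,0,0,10]]]}}

```text
time: 25.18
tool_pos: [0.5807, 0.0582, 0.2437]
ee_rot: [3.14, 0.0, 0.202]
wrist_force: [-7.3, -7.3, 3.7]
width: 0.0216
finger_force: 30.0
```

```bash
cat >> st.py <<'E'
save("w8",cv2.resize(p["color"][100:340,160:480],(800,600),interpolation=2))
t=eyes.snapshot("top"); print("lever knob",[ray(t,d["xy"],.158)[:2].round(3) for d in models.tip_of(t,"lever_knob")],"walnut",[ray(t,d["xy"],0)[:2].round(3) for d in models.tip_of(t,"walnut_block")])
E
python3 st.py
```

```text
[0.58070417 0.05819206 0.24372727] [3.14023579e+00 2.84265756e-04 2.02036386e-01]
bed force [-8.27 -6.37  4.12] torque [-1.015  1.615  0.141] 25.525
lever knob [array([0.511, 0.36 ]), array([0.367, 0.338])] walnut [array([0.547, 0.015]), array([ 0.579, -0.332])]
```

View pics/w8.png

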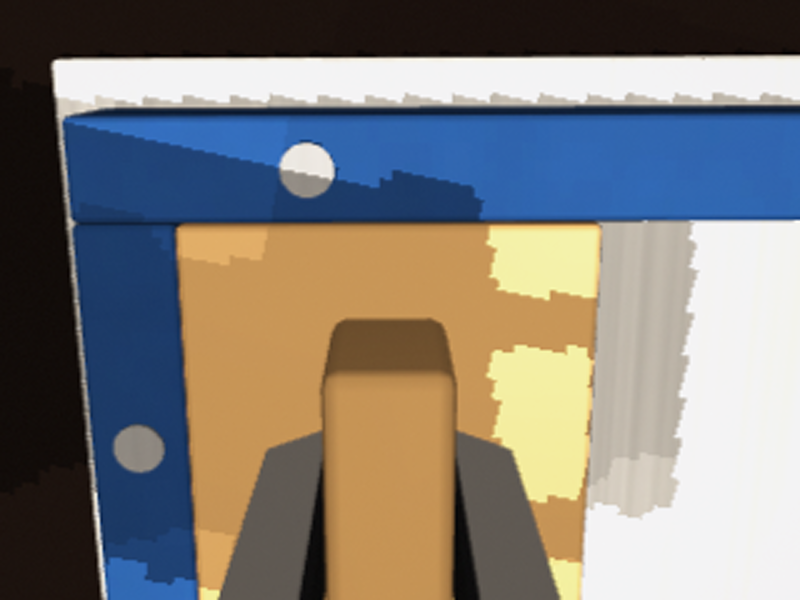

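The block is flush along the far stop (row 221) and the left stop (col ~178–198), and level. The lever is still in the red notch, and pushes of about 8 N and 6 N are steady. I hand in.

```bash
python3 -c "
from bench import robot
print(robot.close_job())"
```

```text
the job is handed in; nothing more can be done
None
```

The job is handed in; the hand-in call gave no verdict. The lever is in the red-tag notch. The maple block sits flat and flush in the corner, still gripped, and the arm pushes it with about 8 N (far stop) and 6 N (left stop), some of that being drag.

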